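Trip the hidden latch of a printer's nozzle tray with the release pin

TASK

Open the nozzle tray of the printer's control unit: take the release pin (the thin rod with the square handle) out of the tool stand, push it down through the small hole in the top of the unit until the hidden spring latch gives and the tray springs out, then put the pin back upright in the empty hole of the stand and let go. The latch is weak plastic and its depth differs from unit to unit, so feel for it and press gently, and never press harder than about 20 N. Touch the unit only with the pin, and leave everything else as it is.

Things in the scene. Friction and masses are not known exactly. Their poses are not given: they have to be found in the camera images.
- pin: Release pin, standing in the stand at first: steel rod 6 mm thick with a rounded end; 82 mm above that end a black round collar 22 mm wide, 4 mm thick; on it a black square handle 16 x 16 x 46 mm, sides along the pin's x and y. 132 mm long, about 60 g. Origin: the rod's lower end; z runs up to the handle. In the stand the collar rests on the plate, the rod's end 13 mm over the table.
- pin_grip (a point): The middle of the pin's square handle, 109 mm above the rod's end on the rod's axis, 27 mm above the collar's underside; the place to grip.
- stand: Plywood tool stand, fixed: a plate 60 (x) x 150 (y) x 10 mm, its top 95 mm over the table, on end walls at its y ends. Two equal through holes 12.5 mm wide at its own (x, y) = (0, -35) and (0, 35) mm: the pin is in one, the nut driver in the other, in either order, the pin turned by up to 0.15 rad. Origin: under its centre, on the table.
- driver: Nut driver, a bystander in the other hole of the stand: round black handle 26 mm thick and 60 mm tall on a steel shaft 9 mm thick and 50 mm long, too thick for the hole in the unit. Origin: lower end of the shaft, z up. Leave it.
- unit: The printer's control unit, fixed: an aluminium and black box 180 (x) x 220 (y) x 120 mm high. Its front (own +x) has the display and the tray. Its top has one through hole, at own (x, y) = (-40, -35) mm; the other dark marks are flat slots and screws. Origin: under its centre, on the table. More than 25 N between pin and unit breaks the latch.
- hole_mouth (a point): Centre of the round vertical access hole at the top of the unit's 8 mm top plate, 120 mm over the table, with a thin dark rim 17 mm wide; 9.5 mm wide with a 1.5 mm chamfer. Under it, unseen, is the latch's flat pad, 24 mm wide, centred on the hole, its top 20 to 50 mm below the mouth, different each time and not measured. Nothing else is in the way down to it.
- tray (a joint): Slide of the nozzle tray out of the unit's front (own +x), m: 0 latched, 0.045 fully out; grey front 119 x 42 mm. The latch pad is sprung: it yields from 2 N, plus 0.5 N per mm, lets the tray go at 7 mm (5.5 N; a spring throws it out, and it stays out) and meets a hard stop at 10 mm (7 N), past which the force rises steeply.
- tape: Roll of tape lying flat, a bystander, 100 mm across, 24 mm high.
- glue: Glue stick standing upright, a bystander, 30 mm across, 95 mm high.
- cup: Open plastic cup, a bystander, 72 mm across, 85 mm high.
- scraper: Scraper lying on the table, a bystander, about 280 mm long.
- pliers: Pliers lying on the table, a bystander, about 125 mm long.
- gear: White printed gear blank, a bystander, 52 mm across, 22 mm high.

How it is judged:
By the outcome, as a careful person would: the job done as asked, in the order asked, and still so for the second after the job is handed in, with the robot touching nothing.
It also fails if it takes over 58 s, if anything falls off the work surface, if the arm or the gripper's body presses on something with over 40 N, if the wrist force passes 120 N, or if a joint passes its speed limit or range.

ROBOT

A 6-joint arm with a two-finger parallel gripper is mounted at the origin on the work surface. World frame = base frame: x ahead of the robot, y to its left, z up, the work surface at z = 0. Lengths are in m, angles in rad, forces in N, time in s.
With the tool pointing down it reaches from about 0.4 to 0.925 m from the base axis. Payload 12.5 kg.
Tool frame: the origin (TCP) lies midway between the tips of the shut fingers; the grasp point (between the pads) lies 19 mm behind it (manip.grasp_offset is the distance from the TCP to the grasp point, in m); z points along the fingers, y is the line along which they close (so a half turn about z gives the same grasp; the last joint's range is limited). The gripper opens to 95 mm and grips with 3 to 60 N. Pads are 20 mm wide; open, the fingers measure 119 mm over their backs; the gripper's body (75 mm by 180 mm) begins 59 mm behind the grasp point.
Start: joints at [1.229, 0.491, 1.559, -0, 1.092, -0.106], TCP at [0.146, 0.608, 0.179] pointing down, gripper open.
Joint ranges: [-3.1, 3.1], [-0.84, 2.19], [0.05, 2.79], [-1.13, 4.28], [0.06, 2.93], [-2.69, 2.69]. Speed limits (rad/s): [2.22, 2.22, 2.79, 3.14, 3.14, 3.14].

INTERFACE

Orientations are given as a unit quaternion [x, y, z, w].
In Python, from rig import manip gives the robot as it stands.
- The arm moves only by the tool apply_moves, never from a script. Its argument "plan" is one flat list of numbers, 7 for each row, row after row: the opening in per cent of the stroke, from 0 (shut) to 100 (fully open), then the shift along the tool's x, y, z in m, then the turn, a rotation vector about the tool's x, y, z in rad. A call has 1 to 20 rows; each row shifts and turns the commanded pose from where the row before left it, along the tool's axes as they then stand; what a row does not reach is not made up. A row lasts 1/10 s, in which the tool goes at most 50 mm and 8.59 degrees, less where a joint would pass 70% of its speed; a pose out of reach is approached as far as the arm can. A call is refused whole if a number of a shift passes 0.05 or a number of a turn 0.15, either way. A call with a gripper value outside its range is refused whole. The fingers move at their own pace and stop on an object; "squeeze" is the grip in N (left out, the last holds). Time passes only in rows, so rows that do not move let the fingers close. It gives the time, the measured TCP pose, the force, the opening and the grip force at its end, in the units of the state.
- manip.observe(): the state, without advancing time (a new reading comes with each control period).
- manip.read_camera(name): name is "scene" or "top"; returns a dict with "frame" (384x512x3 uint8, red, green, blue), "fx", "fy", "cx", "cy" (pixels), "k1" (the pictures are not rectified: a ray, as slopes to the right and down, at radius r is drawn at 1 + k1 r^2 times it, then the intrinsics apply), "xyz" and "attitude" of the camera in the world. Camera axes: x right, y down, z forward; pixel columns grow to the right and rows downward; lengths in m; the calibration is good to about 2 mm. A picture is of the moment at which its call begins. There is no depth.
- manip.finish_job(): hands the job in; it is judged then, once.
Trained networks look in a picture, given as the dict that the camera call returned (one of the last four; its "shot" number tells which), for a name from the list of things; names that differ only in an ending like _2 or _b are one class to them, and where a whole thing is asked for, a point or a joint stands for the part that bears it (a point fixed in the world has none). Each returns a list of dicts, best first, with "score" (0 to 1); they miss things now and then, are a little off and sometimes report something else, mostly with a low value. They report only what shows in the picture. A call takes as long as a camera call.
- manip.outline_of(picture, label): "mask" (384x512 bool, what is visible of it) and "extent" ([left, top, right, bottom] in pixels, round what is visible of it).
- manip.spot_point(picture, label): "uv" ([column, row] in pixels: a listed point, or the origin of a listed thing).
The state is a dict: "time": time; "qpos": joint angles; "qd": joint speeds; "joint_torque": joint torques, N m; "tool_pos": TCP position; "tool_rot": TCP orientation; "force": force on the tool from outside, world axes, zero at the start; "wrist_torque": the same for the moment, N m; "opening": finger opening in m; "finger_force": force on a finger pad.
Only numpy, scipy, OpenCV 4.12 (cv2) and the standard library are available. Lean on these libraries where they do the work, as an engineer would, in place of code of your own. Each camera call takes 0.05 s, during which the arm holds its last target. There are 200 camera calls.

## Working session

There is one attempt and no reset: what is moved stays moved. The work goes in short steps, Python scripts to look and compute and a tool call to move; the robot and the scene stay as the last step left them, time stands still between calls to the robot, and variables do not carry over. Pictures are saved under pics/ and viewed, at most 13 in all, crops included, and the job is handed in when it is done.

Besides the shell and the picture viewer there is one more tool, called as name(argument=value, ...), one argument or row to a line, values as JSON. apply_moves: Moves the arm, as the interface text tells. Its arguments: {"type":"object","properties":{"plan":{"type":"array","items":{"type":"number"}},"squeeze":{"type":"number"}},"required":["plan"]}

```bash
ls; mkdir -p pics
cat > h.py <<'E'
import numpy as np, cv2
from scipy.spatial.transform import Rotation as R
from rig import manip
def rot(a):
    a=np.array(a); return a if a.shape==(3,3) else R.from_quat(a).as_matrix()
def ray(p,uv):
    d=np.array([(uv[0]-p['cx'])/p['fx'],(uv[1]-p['cy'])/p['fy']]); s=d.copy()
    for _ in range(30): s=d/(1+p['k1']*(s@s))
    return np.array(p['xyz']),rot(p['attitude'])@np.array([s[0],s[1],1])
def onz(p,uv,z):
    o,d=ray(p,uv); return o+d*(z-o[2])/d[2]
def tri(l):
    A=0;b=0
    for p,uv in l:
        o,d=ray(p,uv); d=d/np.linalg.norm(d); M=np.eye(3)-np.outer(d,d); A=A+M;b=b+M@o
    return np.linalg.solve(A,b)
def proj(p,X):
    c=rot(p['attitude']).T@(np.array(X)-p['xyz']); s=c[:2]/c[2]; s=s*(1+p['k1']*(s@s))
    return np.array([s[0]*p['fx']+p['cx'],s[1]*p['fy']+p['cy']])
def save(p,n,crop=None,k=1):
    f=cv2.cvtColor(p['frame'],cv2.COLOR_RGB2BGR)
    if crop: l,t,r,b=crop; f=f[t:b,l:r]
    cv2.imwrite('pics/'+n,cv2.resize(f,None,fx=k,fy=k,interpolation=cv2.INTER_CUBIC))
E
python3 - <<'E'
from h import *
np.set_printoptions(precision=4,suppress=True)
P={n:manip.read_camera(n) for n in('scene','top')}
for n,p in P.items():
    save(p,n+'0.png',k=1.5)
    print(n,p['xyz'],p['attitude'],p['fx'],p['k1'])
    for l in['pin_grip','pin','hole_mouth','stand','driver','unit']:
        r=manip.spot_point(p,l); print(l,[(np.round(q['uv'],1),round(q['score'],2)) for q in r[:2]])
s=manip.observe();print(s['tool_rot'],s['opening'],s['force'],manip.grasp_offset)
E
```

```text
pics
scene [1.3508 0.039  1.0003] [ 0.6342  0.6854 -0.2563 -0.2497] 427.33926464618503 0.040709539235148536
pin_grip [(array([345.9, 175.3]), 0.68)]
pin []
hole_mouth [(array([215.5, 181.5]), 0.71)]
stand [(array([228.3, 223.2]), 0.7), (array([331.6, 207.7]), 0.68)]
driver [(array([321.3, 199.2]), 0.52)]
unit [(array([227.5, 219.8]), 0.64)]
top [ 0.2811 -0.006   1.2465] [ 0.7069 -0.7009  0.0696 -0.0656] 402.6985347898782 0.04022278617611508
pin_grip [(array([195.4, 195.9]), 0.51), (array([165.6, 203.2]), 0.45)]
pin [(array([175.5, 206.3]), 0.66)]
hole_mouth [(array([294.7, 189.3]), 0.74)]
stand [(array([185.4, 204.9]), 0.66)]
driver [(array([196.3, 195.2]), 0.63)]
unit [(array([283.3, 180.1]), 0.82)]
[ 0.1177  0.9931  0.0001 -0.    ] 0.09530016422014287 [ 0.0213  0.3061 -0.3109] 0.0188
```

View pics/scene0.png

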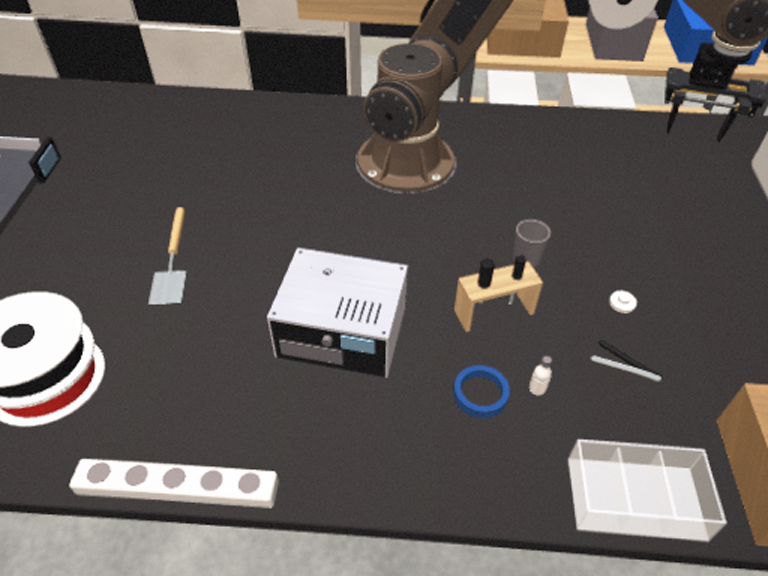

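View pics/top0.png

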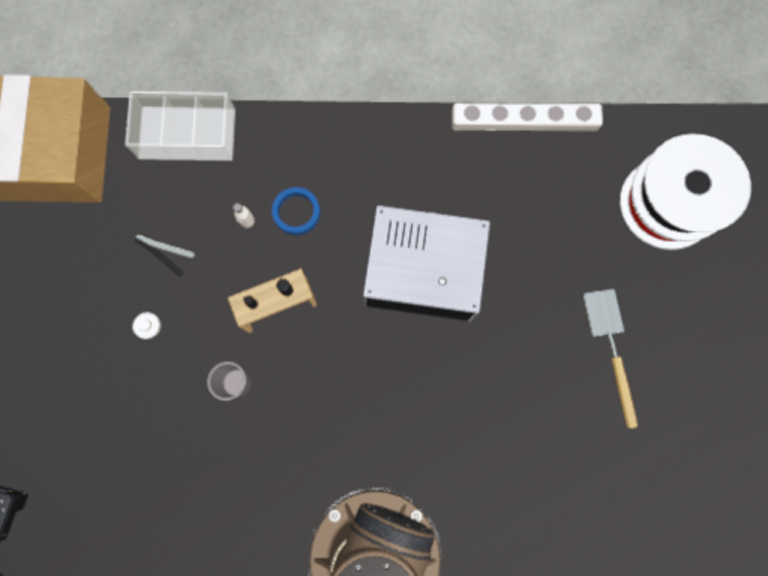

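The pin is the thinner handle, at scene (519,263) and top (250,302) in the 1.5x view; the fatter one beside it is the driver. The hole is at scene (327,271) and top (442,281). The networks' second top `pin_grip` candidate is the right one.

Run:
```python
from h import *
np.set_printoptions(precision=4,suppress=True)
P={n:manip.read_camera(n) for n in('scene','top')}
S,T=P['scene'],P['top']
def sp(p,l,near):
    r=manip.spot_point(p,l); r=[q for q in r if np.hypot(*(np.array(q['uv'])-near))<9]; print(l,[np.round(q['uv'],1) for q in r]); return np.array(r[0]['uv']) if r else np.array(near)
h=[sp(S,'hole_mouth',(215.5,181.5)),sp(T,'hole_mouth',(294.7,189.3))]
print('hole',tri([(S,h[0]),(T,h[1])]),onz(S,h[0],.12),onz(T,h[1],.12))
g=[sp(S,'pin_grip',(345.9,175.3)),sp(T,'pin_grip',(165.6,203.2))]
print('grip',tri([(S,g[0]),(T,g[1])]),onz(S,g[0],.122),onz(T,g[1],.122))
for p in(S,T):
    for l in('pin','stand','unit','driver','cup'):
        m=manip.outline_of(p,l)
        if m: print(l,m[0]['score'],m[0]['extent'])
        if m and l in('stand','unit'):
            print(cv2.minAreaRect(np.argwhere(m[0]['mask'])[:,::-1].astype(np.float32)))
# composite view
a=[]
for p,c in((S,h[0]),(T,h[1]),(S,g[0]),(T,g[1])):
    x,y=np.round(c).astype(int); f=p['frame'][y-30:y+30,x-40:x+40,::-1]; a.append(cv2.resize(f,(400,300),interpolation=cv2.INTER_CUBIC)); print(x-40,y-30)
cv2.imwrite('pics/comp.png',np.vstack([np.hstack(a[:2]),np.hstack(a[2:])]))
```

```text
hole_mouth [array([219.4, 181. ])]
hole_mouth [array([297.9, 188.5])]
hole [ 0.5192 -0.1263  0.1187] [ 0.5208 -0.1195  0.12  ] [ 0.5195 -0.1326  0.12  ]
pin_grip [array([345.3, 176.5])]
pin_grip [array([164.2, 202.1])]
grip [0.4756 0.2419 0.125 ] [0.4733 0.2389 0.122 ] [0.4762 0.2462 0.122 ]
pin 0.66 [344.3, 171.8, 351.5, 185.3]
stand 0.78 [303.3, 176.0, 361.1, 218.5]
((330.7730407714844, 195.83460998535156), (33.76673126220703, 60.516998291015625), 74.74488067626953)
unit 0.57 [177.1, 165.2, 269.7, 252.3]
((223.87896728515625, 206.88851928710938), (88.86202239990234, 75.73841094970703), 10.17551040649414)
driver 0.74 [318.9, 172.2, 328.3, 192.0]
cup 0.69 [341.3, 143.5, 364.3, 179.4]
stand 0.96 [152.1, 181.2, 211.6, 221.7]
((181.121337890625, 200.13442993164062), (26.912120819091797, 54.282318115234375), 66.37062072753906)
unit 0.83 [243.3, 137.1, 322.9, 214.6]
((284.13690185546875, 174.99595642089844), (77.46490478515625, 68.59246826171875), 7.765166282653809)
driver 0.66 [182.7, 182.3, 194.4, 196.1]
cup 0.72 [141.2, 244.0, 168.1, 265.9]
179 151
258 158
305 146
124 172
```

View pics/comp.png

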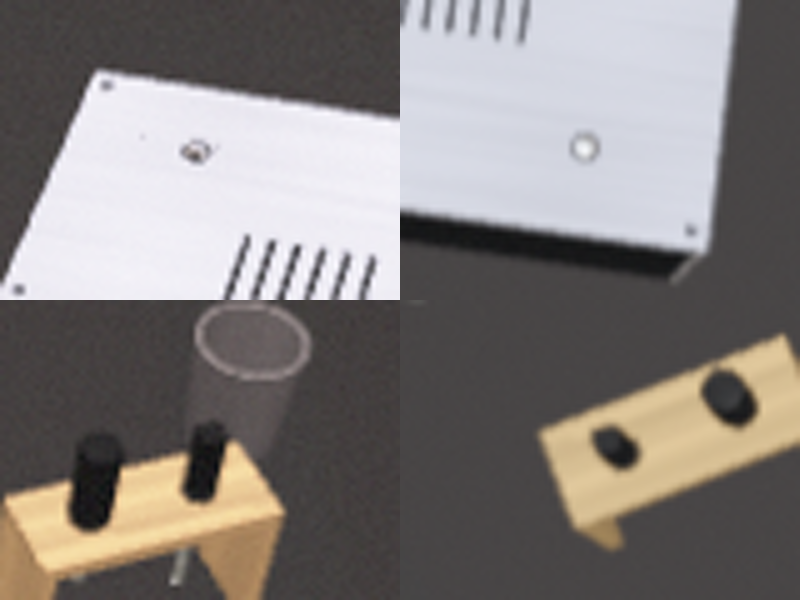

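Crop view: the hole is at scene ≈(217.6,181.0) and top ≈(294.6,187.0), and the pin handle stands on the plate at scene ≈(346,177.5). I'll refine both by fitting silhouettes.

```bash
cat > fit.py <<'E'
from h import *
from scipy.optimize import minimize
np.set_printoptions(precision=4,suppress=True)
K=8
def hull(p,X):
    q=np.array([proj(p,x) for x in X]); return cv2.convexHull(q.astype(np.float32))[:,0]
def cost(p,X,img,box):   # img: soft mask 0..1 ; box l,t,r,b
    l,t,r,b=box; m=np.zeros(((b-t)*K,(r-l)*K),np.float32)
    q=(hull(p,X)-[l,t]+.5)*K
    cv2.fillConvexPoly(m,np.round(q*16).astype(np.int32),1.,shift=4)
    m=cv2.GaussianBlur(cv2.resize(m,(r-l,b-t),interpolation=cv2.INTER_AREA),(0,0),.6)
    return ((m-img[t:b,l:r])**2).sum()
def place(L,x,y,a): 
    c,s=np.cos(a),np.sin(a); return [(x+c*u-s*v,y+s*u+c*v,z) for u,v,z in L]
def fit(L,views,x0):  # views: (p,img,box)
    f=lambda v: sum(cost(p,place(L,*v),i,b) for p,i,b in views)
    return minimize(f,x0,method='Nelder-Mead',options=dict(initial_simplex=np.array([x0]+[np.add(x0,d) for d in np.diag([.01,.01,.08])[:len(x0)]]),xatol=1e-4,fatol=1e-3))
def soft(g,lo,hi): return np.clip((g.astype(float)-lo)/(hi-lo),0,1)
E
python3 - <<'E'
from fit import *
S,T=manip.read_camera('scene'),manip.read_camera('top')
for n,a in(('S',(217.6,181.)),('T',(294.6,187.))): print('hole manual',onz(S if n=='S' else T,a,.12))
print(tri([(S,(217.6,181.)),(T,(294.6,187.))]))
U=[(sx*.09,sy*.11,.12) for sx in(-1,1) for sy in(-1,1)]
gr=lambda p:cv2.cvtColor(p['frame'],cv2.COLOR_RGB2GRAY)
bs,bt=(175,160,278,215),(238,132,332,212)
for nm,v in(('S',[(S,soft(gr(S),70,190),bs)]),('T',[(T,soft(gr(T),70,190),bt)])):
    r=fit(U,v,[.55,-.08,-.1]); x,y,a=r.x; print('unit',nm,r.x,r.fun,'hole',place([(-.04,-.035,.12)],x,y,a))
# pin handle
H=[(sx*.008,sy*.008,z) for sx in(-1,1) for sy in(-1,1) for z in(.099,.145)]+[(.011*np.cos(t),.011*np.sin(t),z) for t in np.arange(0,6.28,.4) for z in(.095,.099)]
D=[(.013*np.cos(t),.013*np.sin(t),z) for t in np.arange(0,6.28,.4) for z in(.095,.155)]
for nm,p,bp,bd in(('S',S,(336,168,356,187),(314,168,334,193)),('T',T,(156,194,174,210),(178,180,200,202))):
    b=1-soft(p['frame'][:,:,0],25,140); 
    print(nm,'table',p['frame'][250,256])
    for q,L,bx,x0 in(('pin',H,bp,[.474,.243,0.2]),('drv',D,bd,[.5,.18,0])):
        r=fit(L,[(p,b,bx)],x0); print(q,r.x,r.fun)
# stand plate corners
W=[(sx*.03,sy*.075,.095) for sx in(-1,1) for sy in(-1,1)]
for p,bx in((S,(298,172,366,204)),(T,(148,178,214,214))):
    b=soft(p['frame'][:,:,0].astype(float),70,190)
    # fill handles
    r=fit(W,[(p,cv2.morphologyEx(b.astype(np.float32),cv2.MORPH_CLOSE,np.ones((13,13))),bx)],[.485,.21,.35]); print('stand',r.x,r.fun)
E
```

```text
hole manual [ 0.5212 -0.1246  0.12  ]
hole manual [ 0.5238 -0.1232  0.12  ]
[ 0.5233 -0.1236  0.1222]
unit S [ 0.5642 -0.0942 -0.1248] 101.37096814724384 hole [(np.float64(0.5201150820464209), np.float64(-0.1239423162926773), 0.12)]
unit T [ 0.5687 -0.0939 -0.134 ] 70.14698025688377 hole [(np.float64(0.5243964751934458), np.float64(-0.12324039672608292), 0.12)]
S table [61 57 56]
pin [0.4712 0.2396 0.2668] 37.88806584761441
drv [0.495  0.1758 0.0663] 60.75697721139176
T table [73 70 70]
pin [0.4802 0.2408 0.2274] 21.96963885359962
drv [0.5065 0.1755 0.0631] 47.22690282351294
stand [0.4969 0.2063 0.3723] 274.7371520996094
stand [0.494  0.2079 0.3846] 49.80509948730469
```

apply_moves(
  plan=[70, 0, 0, -0.003, 0, 0, 0.1364, 70, 0, 0, -0.003, 0, 0, 0.1364, 70, 0, 0, -0.003, 0, 0, 0.1364, 70, 0, 0, -0.003, 0, 0, 0.1364, 70, 0, 0, -0.003, 0, 0, 0.1364, 70, 0, 0, -0.003, 0, 0, 0.1364, 70, 0, 0, -0.003, 0, 0, 0.1364, 70, 0, 0, 0, 0, 0, 0],
)

```text
time: 2.4
tool_pos: [0.146, 0.6079, 0.2007]
tool_rot: [0.562, 0.827, 0.0, -0.0]
force: [0.3, -0.1, 0.6]
opening: 0.0666
finger_force: 0.0
```

apply_moves(
  plan=[60, -0.0333, 0.0124, 0, 0, 0, 0, 60, -0.0333, 0.0124, 0, 0, 0, 0, 60, -0.0333, 0.0124, 0, 0, 0, 0, 60, -0.0333, 0.0124, 0, 0, 0, 0, 60, -0.0333, 0.0124, 0, 0, 0, 0, 60, -0.0333, 0.0124, 0, 0, 0, 0, 60, -0.0333, 0.0124, 0, 0, 0, 0, 60, -0.0333, 0.0124, 0, 0, 0, 0, 60, -0.0333, 0.0124, 0, 0, 0, 0, 60, -0.0333, 0.0124, 0, 0, 0, 0, 60, -0.0333, 0.0124, 0, 0, 0, 0, 60, -0.0333, 0.0124, 0, 0, 0, 0, 60, -0.0333, 0.0124, 0, 0, 0, 0, 60, -0.0333, 0.0124, 0, 0, 0, 0, 60, 0, 0, 0, 0, 0, 0, 60, 0, 0, 0, 0, 0, 0, 60, 0, 0, 0, 0, 0, 0],
)

```text
time: 4.1
tool_pos: [0.4797, 0.2397, 0.2003]
tool_rot: [0.56, 0.829, -0.0, -0.0]
force: [-0.4, 1.0, -0.5]
opening: 0.0573
finger_force: 0.0
```

```bash
cat > look.py <<'E'
from h import *
import sys
np.set_printoptions(precision=4,suppress=True)
s=manip.observe(); M=rot(s['tool_rot']); print(s['time'],s['tool_pos'],'rotvec xyz\n',M,'op',s['opening'],'F',s['force'],'q',s['qpos'])
def comp(name,X,half=(60,45),k=400):
    a=[]
    for n in('scene','top'):
        p=manip.read_camera(n); c=proj(p,X).round().astype(int); l,t=c-half; print(n,'crop origin',l,t,'scale',k/(2*half[0]))
        a.append(cv2.resize(p['frame'][t:t+2*half[1],l:l+2*half[0],::-1],(k,k*half[1]//half[0]),interpolation=cv2.INTER_CUBIC))
    cv2.imwrite('pics/'+name,np.hstack(a))
E
python3 -c "
from look import *
comp('c1.png',[.48,.24,.15])"
```

```text
4.1 [0.4797 0.2397 0.2003] rotvec xyz
 [[-0.3732  0.9277 -0.0003]
 [ 0.9277  0.3732  0.0001]
 [ 0.0002 -0.0002 -1.    ]] op 0.05726898054461911 F [-0.42    0.9924 -0.4926] q [ 0.3401  0.3427  1.7491  0.0002  1.0501 -0.0425]
scene crop origin 288 126 scale 3.3333333333333335
top crop origin 104 154 scale 3.3333333333333335
```

View pics/c1.png

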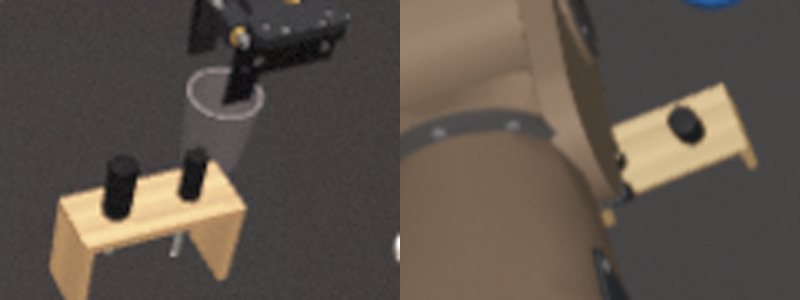

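Gripper hovers behind the pin in the scene view, with fingertips at crop (208,50) and (238,103) and the pin top at (197,152). I'll check this against projections.

```bash
python3 -c "
from look import *
p=manip.read_camera('scene'); o=np.array([288,126])
f=lambda X:((proj(p,X)-o+.5)*10/3)
t=s['tool_pos']
for d in(-.031,0,.031): print(f(t+d*M[:,1]))
for X in([.48,.24,.145],[.48,.24,.099],[.4712,.2396,.145],[.4712,.2396,.099],[.5065,.1755,.155],[.5065,.1755,.095]): print(X,f(X))
for a in(-1,1):
  for b in(-1,1):
    c,q=np.cos(.38),np.sin(.38);u,v=a*.03,b*.075
    print(f([.4945+c*u-q*v,.2075+q*u+c*v,.095]))
"
```

```text
4.2 [0.4796 0.24   0.2004] rotvec xyz
 [[-0.3733  0.9277  0.    ]
 [ 0.9277  0.3733  0.0002]
 [ 0.0002  0.0001 -1.    ]] op 0.0569228503185551 F [-0.2579 -0.5396 -0.5803] q [ 0.3407  0.3425  1.7489  0.0002  1.05   -0.0419]
[194.1043  84.1212]
[210.5259 108.6124]
[227.521  133.9381]
[0.48, 0.24, 0.145] [199.0098 156.7321]
[0.48, 0.24, 0.099] [190.0261 193.958 ]
[0.4712, 0.2396, 0.145] [197.8645 149.3973]
[0.4712, 0.2396, 0.099] [188.9517 186.6508]
[0.5065, 0.1755, 0.155] [125.1156 165.9845]
[0.5065, 0.1755, 0.095] [115.9928 214.6544]
[ 59.4326 200.9313]
[215.8298 165.4317]
[ 85.8558 250.6381]
[246.4743 212.8148]
```

```bash
python3 -c "
from look import *
p=manip.read_camera('scene')
for d in(-.05,0,.05): print(1.5*proj(p,np.array([.146,.608,.179])+d*np.array([.2338,.9726,0])))
x,y=350,145
f=p['frame'][y-40:y+35,x-45:x+55,::-1].astype(float)*1.8
f=cv2.resize(np.clip(f,0,255).astype(np.uint8),(800,600),interpolation=cv2.INTER_CUBIC)
t=s['tool_pos']
for z in (0,.019,.03):
  for d in(-.031,0,.031):
    q=(proj(p,t+d*M[:,1]+[0,0,z])-[x-45,y-40]+.5)*8; cv2.circle(f,tuple(q.astype(int)),4,(0,0,255) if z==0 else (0,255,0),-1)
cv2.imwrite('pics/c2.png',f)
"
```

```text
4.25 [0.4796 0.24   0.2004] rotvec xyz
 [[-0.3731  0.9278 -0.    ]
 [ 0.9278  0.3731  0.0001]
 [ 0.0001  0.     -1.    ]] op 0.056865305900961845 F [-0.195  -0.3872 -0.197 ] q [ 0.3407  0.3426  1.7488  0.0001  1.0502 -0.0417]
[661.7391 144.0398]
[686.0445 148.3372]
[710.7779 152.688 ]
```

View pics/c2.png

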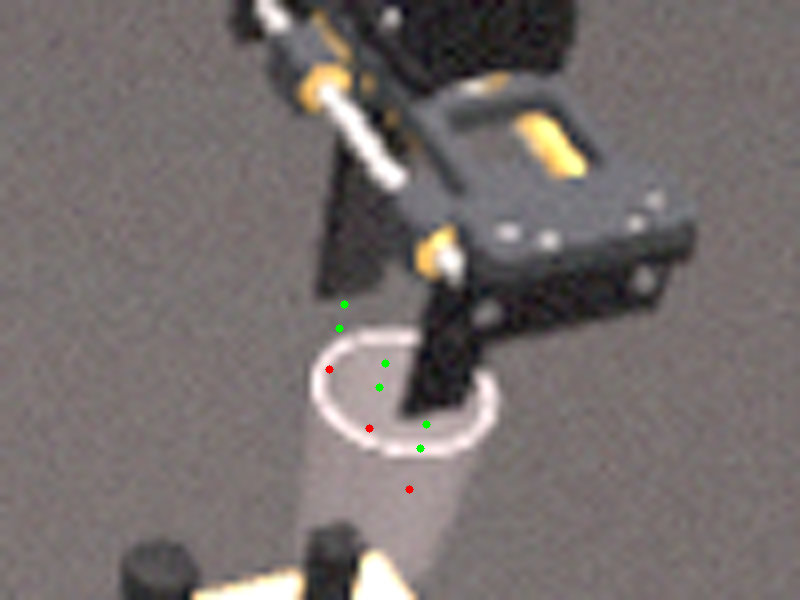

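Fingertips show at crop (345,295) and (437,410), their midpoint about 9 px above the projected TCP. I need to explain that offset before descending.

```bash
python3 -c "
from look import *
from scipy.optimize import least_squares
p=manip.read_camera('scene');T=manip.read_camera('top')
o1=np.array([391,352])/8+[305,105]-.5; o0=np.array([697.5,132])/1.5
t1=s['tool_pos'];t0=np.array([.146,.608,.179])
f=lambda d:np.r_[proj(p,t1+d)-o1,proj(p,t0+d)-o0]
r=least_squares(f,[0,0,0]);print(r.x,r.fun)
g=lambda d:np.r_[proj(p,t1+[0,0,d[0]])-o1,proj(p,t0+[0,0,d[0]])-o0]
r=least_squares(g,[0]);print(r.x,r.fun)
print('o1 on z=.2',onz(p,o1,.2),'base proj',proj(p,[0,0,0])*1.5,proj(T,[0,0,0])*1.5,'top start tcp',[proj(T,t0+q*np.array([.2338,.9726,0]))*1.5 for q in(-.05,0,.05)])
print([ (n,proj(T,s['tool_pos']+q*M[:,1])) for n,q in(('a',-.03),('b',.03))])
"
```

```text
4.3 [0.4797 0.2399 0.2004] rotvec xyz
 [[-0.3729  0.9279  0.0001]
 [ 0.9279  0.3729  0.0002]
 [ 0.0001  0.0002 -1.    ]] op 0.05742057201188527 F [-0.229  -0.1221 -0.4328] q [ 0.3405  0.3426  1.7487  0.0002  1.0501 -0.0417]
[ 0.0289 -0.0055  0.0603] [ 0.0246  0.0453 -0.0294 -0.0541]
[0.0402] [-0.0552 -1.4557 -2.9108  0.2103]
o1 on z=.2 [0.4392 0.2504 0.2   ] base proj [404.9749 160.4206] [374.8149 559.3639] top start tcp [array([ 36.9126, 499.1304]), array([  7.6389, 491.9099]), array([-21.6987, 484.7247])]
[('a', array([163.9526, 206.1351])), ('b', array([156.5363, 185.3097]))]
```

```bash
python3 -c "
from look import *
p=manip.read_camera('scene');T=manip.read_camera('top')
t=np.array([.146,.608,.179]);ty=np.array([.2338,.9726,0]);tx=np.array([-.9723,.2338,0])
out=[]
for P,fn,(l,tt,r,b) in((p,'scene0',(640,0,768,192)),(T,'top0',(0,420,104,576))):
    k=600/(b-tt); f=cv2.resize(cv2.imread('pics/'+fn+'.png')[tt:b,l:r],None,fx=k,fy=k,interpolation=cv2.INTER_CUBIC); f=np.clip(f*1.5,0,255).astype(np.uint8)
    for dz,c in((0,(0,0,255)),(.04,(0,255,0))):
        q=lambda u,v,w: tuple(int(z) for z in ((proj(P,t+u*tx+v*ty+[0,0,w+dz])+.5)*1.5-[l,tt])*k)
        for v in(-.054,.054): cv2.line(f,q(0,v,0),q(0,v,.078),c,1)
        B=[q(u,v,.078) for u,v in((-.0375,-.09),(.0375,-.09),(.0375,.09),(-.0375,.09))]
        cv2.polylines(f,[np.array(B)],True,c,1)
    out.append(f)
f=np.hstack(out);print(f.shape);cv2.imwrite('pics/c3.png',f[:,:800])
"
```

```text
4.4 [0.4799 0.2397 0.2004] rotvec xyz
 [[-0.3723  0.9281  0.0001]
 [ 0.9281  0.3723  0.0001]
 [ 0.0001  0.0001 -1.    ]] op 0.05698542650076696 F [-0.501   0.2432  0.5573] q [ 0.3401  0.3427  1.7486  0.0001  1.0502 -0.0414]
(600, 800, 3)
```

View pics/c3.png

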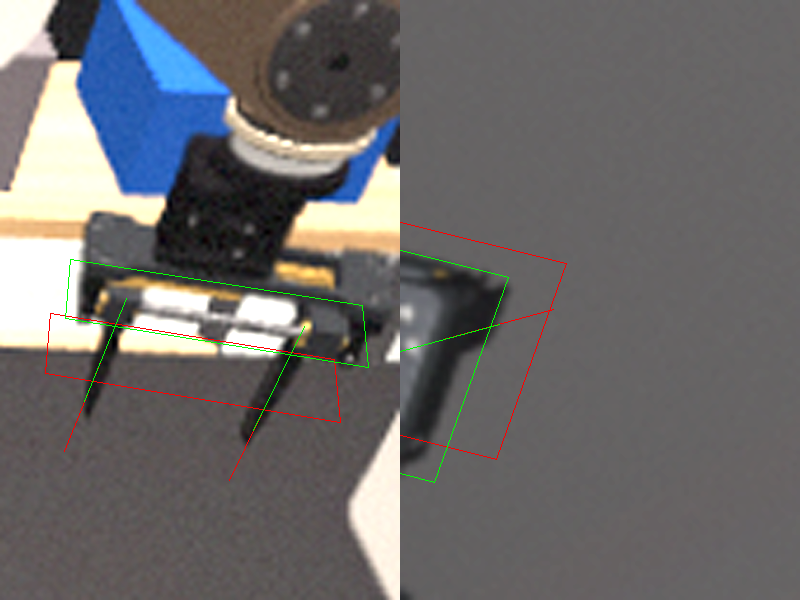

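Both views show the whole gripper about 40 mm above its reported height, while x and y agree. I'll descend to a height that is safe either way and check again.

apply_moves(
  plan=[60, 0, 0, 0.0213, 0, 0, 0, 60, 0, 0, 0.0213, 0, 0, 0, 60, 0, 0, 0.0213, 0, 0, 0, 60, 0, 0, 0.0213, 0, 0, 0, 60, 0, 0, 0, 0, 0, 0, 60, 0, 0, 0, 0, 0, 0],
)

```text
time: 5.1
tool_pos: [0.4803, 0.2394, 0.1155]
tool_rot: [0.561, 0.828, -0.0, -0.0]
force: [0.1, 0.4, 0.6]
opening: 0.0568
finger_force: 0.0
```

```bash
python3 -c "
from look import *
p=manip.read_camera('scene')
x,y=345,165
f=p['frame'][y-35:y+40,x-50:x+50,::-1].astype(float)*1.8
f=cv2.resize(np.clip(f,0,255).astype(np.uint8),(800,600),interpolation=cv2.INTER_CUBIC)
t=s['tool_pos']
for z,c in ((0,(0,0,255)),(.038,(0,255,0))):
  for d in(-.033,0,.033):
    q=(proj(p,t+d*M[:,1]+[0,0,z])-[x-50,y-35]+.5)*8; cv2.circle(f,tuple(q.astype(int)),4,c,-1)
cv2.imwrite('pics/c4.png',f)
"
```

```text
5.1 [0.4803 0.2394 0.1155] rotvec xyz
 [[-0.3713  0.9285 -0.0003]
 [ 0.9285  0.3713 -0.    ]
 [ 0.0001 -0.0002 -1.    ]] op 0.05684168582725309 F [0.1233 0.4046 0.6093] q [ 0.3392  0.4448  1.8473  0.0001  0.8498 -0.0413]
```

View pics/c4.png

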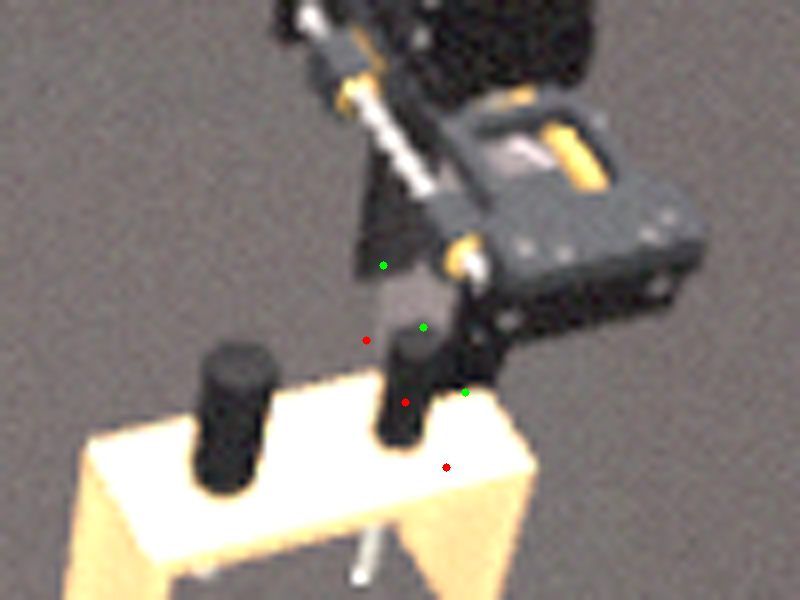

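Midpoint of the fingertips is at (431,331), just over the handle top at (413,335). This again matches a real height about 38 mm above the reported one, with an xy error of a few mm. I'll correct slightly and descend 45 mm.

apply_moves(
  plan=[60, -0.002, -0.003, 0.01, 0, 0, 0, 60, 0, 0, 0.01, 0, 0, 0, 60, 0, 0, 0.01, 0, 0, 0, 60, 0, 0, 0.005, 0, 0, 0, 60, 0, 0, 0.005, 0, 0, 0, 60, 0, 0, 0.005, 0, 0, 0, 60, 0, 0, 0, 0, 0, 0, 60, 0, 0, 0, 0, 0, 0],
)

```text
time: 5.95
tool_pos: [0.4782, 0.2363, 0.0702]
tool_rot: [0.561, 0.828, 0.0, -0.0]
force: [0.8, -0.7, 0.4]
opening: 0.0573
finger_force: 0.0
```

apply_moves(
  plan=[0, 0, 0, 0, 0, 0, 0, 0, 0, 0, 0, 0, 0, 0, 0, 0, 0, 0, 0, 0, 0, 0, 0, 0, 0, 0, 0, 0, 0, 0, 0, 0, 0, 0, 0, 0, 0, 0, 0, 0, 0, 0, 0, 0, 0, 0, 0, 0, 0, 0, 0, 0, 0, 0, 0, 0],
  squeeze=12,
)

```text
time: 6.75
tool_pos: [0.4782, 0.2363, 0.0702]
tool_rot: [0.561, 0.828, 0.0, 0.0]
force: [-0.1, -0.5, 0.3]
opening: 0.0158
finger_force: 12.0
```

apply_moves(
  plan=[0, 0, 0, 0, 0, 0, 0, 0, 0, 0, 0, 0, 0, 0, 0, 0, 0, -0.005, 0, 0, 0, 0, 0, 0, -0.015, 0, 0, 0, 0, 0, 0, -0.02, 0, 0, 0, 0, 0, 0, -0.025, 0, 0, 0, 0, 0, 0, -0.025, 0, 0, 0, 0, 0, 0, -0.025, 0, 0, 0, 0, 0, 0, -0.025, 0, 0, 0, 0, 0, 0, -0.015, 0, 0, 0, 0, 0, 0, 0, 0, 0, 0],
  squeeze=40,
)

```text
time: 7.85
tool_pos: [0.4788, 0.2365, 0.2272]
tool_rot: [0.561, 0.828, 0.002, 0.001]
force: [-0.1, -0.2, -0.9]
opening: 0.0159
finger_force: 40.0
```

apply_moves(
  plan=[0, -0.0234, -0.0062, 0, 0, 0, 0, 0, -0.0234, -0.0062, 0, 0, 0, 0, 0, -0.0234, -0.0062, 0, 0, 0, 0, 0, -0.0234, -0.0062, 0, 0, 0, 0, 0, -0.0234, -0.0062, 0, 0, 0, 0, 0, -0.0234, -0.0062, 0, 0, 0, 0, 0, -0.0234, -0.0062, 0, 0, 0, 0, 0, -0.0234, -0.0062, 0, 0, 0, 0, 0, -0.0234, -0.0062, 0, 0, 0, 0, 0, -0.0234, -0.0062, 0, 0, 0, 0, 0, -0.0234, -0.0062, 0, 0, 0, 0, 0, -0.0234, -0.0062, 0, 0, 0, 0, 0, -0.0234, -0.0062, 0, 0, 0, 0, 0, -0.0234, -0.0062, 0, 0, 0, 0, 0, -0.0234, -0.0062, 0, 0, 0, 0, 0, 0, 0, 0.012, 0, 0, 0, 0, 0, 0, 0.012, 0, 0, 0, 0, 0, 0, 0, 0, 0, 0],
)

```text
time: 9.65
tool_pos: [0.5208, -0.1231, 0.1987]
tool_rot: [0.561, 0.828, -0.0, -0.002]
force: [-0.1, -0.2, -0.4]
opening: 0.0162
finger_force: 40.0
```

```bash
python3 -c "
from look import *
a=[]
for n in('scene','top'):
    p=manip.read_camera(n); X=[.5225,-.1238,.12]; c=proj(p,X).round().astype(int); l,t=c-[25,45]; print(n,l,t)
    f=p['frame'][t:t+75,l:l+50,::-1].astype(float)*(1.0)
    f=cv2.resize(np.clip(f,0,255).astype(np.uint8),(400,600),interpolation=cv2.INTER_CUBIC)
    e=s['tool_pos']+[0,0,-.0572]
    for z in(0,.03,.06,.08): print(z,(proj(p,e+[0,0,z])-[l,t]+.5)*8)
    print('mouth',(proj(p,X)-[l,t]+.5)*8)
    a.append(f)
cv2.imwrite('pics/c5.png',np.hstack(a))
"
```

```text
9.65 [ 0.5208 -0.1231  0.1987] rotvec xyz
 [[-0.3714  0.9285 -0.0039]
 [ 0.9285  0.3714  0.0017]
 [ 0.003  -0.003  -1.    ]] op 0.016188374960358614 F [-0.0908 -0.2428 -0.4312] q [-0.3557  0.3446  1.7508  0.0002  1.0504 -0.7364]
scene 193 136
0 [201.6828 321.104 ]
0.03 [196.7886 259.9816]
0.06 [191.6946 196.4756]
0.08 [188.1813 152.7416]
mouth [202.53   366.7711]
top 270 142
0 [206.9818 359.3184]
0.03 [216.0864 340.7852]
0.06 [225.693 321.232]
0.08 [232.3973 307.5874]
mouth [202.5958 367.4395]
```

View pics/c5.png

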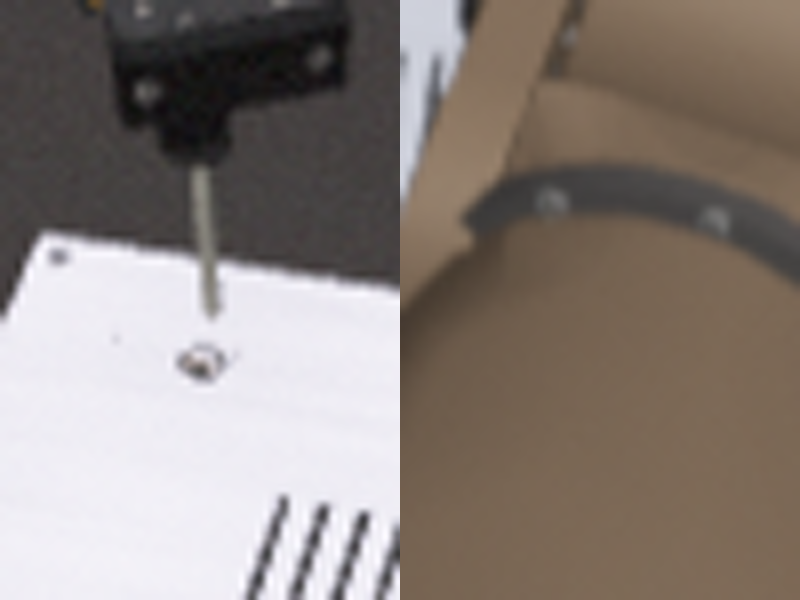

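The rod tip is at (213,316) and the rim centre at (202,363), so the rod is about 1.4 px too far right, seated a few mm off-centre in the fingers. Next is the exact relative shift, from centroids.

```bash
cat > rel.py <<'E'
from look import *
p=manip.read_camera('scene'); g=cv2.cvtColor(p['frame'],cv2.COLOR_RGB2GRAY).astype(float)
l,t=193,136
def cen(x0,y0,x1,y1):
    a=g[y0:y1,x0:x1]; w=np.clip(np.median(a)-12-a,0,None); yy,xx=np.mgrid[y0:y1,x0:x1]; return np.array([(w*xx).sum(),(w*yy).sum()])/w.sum(),w.sum()
E
python3 -c "
from rel import *
h,w=cen(l+20,t+41,l+31,t+50); print('hole',h,w,(h-[l,t]+.5)*8)
print(g[t+34:t+51,l+19:l+33].astype(int))
H=onz(p,h,.12)
# rod axis from rows
q=[]
for r in range(t+31,t+39):
    a=g[r,l+20:l+34]; w=np.clip(np.median(a)-12-a,0,None); q.append((r,(w*np.arange(l+20,l+34)).sum()/max(w.sum(),1e-6),w.sum()))
print(np.array(q))
e=s['tool_pos']-[0,0,.0572]
for z in(.005,.01,.015): print(z,proj(p,e+[0,0,z]))
print('hole world',H,'tip',e)
"
```

```text
9.75 [ 0.5218 -0.1233  0.2006] rotvec xyz
 [[-0.3719  0.9283 -0.0012]
 [ 0.9283  0.3719  0.0006]
 [ 0.001  -0.0009 -1.    ]] op 0.015577570768426936 F [-0.0798 -1.2063  0.3705] q [-0.3554  0.3428  1.748   0.0002  1.0521 -0.7366]
hole [217.7023 181.1772] 1377.0 [201.618  365.4176]
[[237 237 234 236 236 219 151 132 229 238 238 238 236 238]
 [237 237 237 236 235 221 152 129 226 234 236 234 235 236]
 [237 236 237 236 235 236 157 131 217 234 235 234 233 232]
 [237 237 237 236 237 236 156 131 185 231 235 233 234 235]
 [236 238 236 237 236 236 173 137 196 231 235 235 234 234]
 [237 236 235 235 236 237 215 185 215 233 234 236 236 236]
 [237 238 237 237 236 237 237 236 237 236 236 236 236 237]
 [236 235 237 236 235 237 237 237 238 237 236 236 237 236]
 [237 237 237 237 236 224 223 227 234 236 236 235 237 237]
 [236 237 235 231 222 187 183 187 216 233 228 234 236 237]
 [235 235 235 186 152 211 212 196 144 220 212 232 236 236]
 [234 235 235 154 152 142 143 197 155 196 232 234 233 235]
 [236 236 236 202 147 104  92 178 182 228 236 235 235 233]
 [237 236 237 236 230 178 161 179 231 236 236 236 234 236]
 [235 236 235 236 237 236 236 237 235 236 237 237 236 237]
 [236 237 236 235 235 235 234 234 235 234 235 236 236 237]
 [237 237 238 237 237 236 236 236 234 235 235 235 234 236]]
[[167.     223.0548  73.    ]
 [168.     224.5691 181.    ]
 [169.     222.448  221.    ]
 [170.     218.6416 173.    ]
 [171.     218.5509 167.    ]
 [172.     218.6273 161.    ]
 [173.     218.8517 195.5   ]
 [174.     218.8576 161.5   ]]
0.005 [217.4601 174.1526]
0.01 [217.3585 172.8883]
0.015 [217.2562 171.6161]
hole world [ 0.5219 -0.1242  0.12  ] tip [ 0.5218 -0.1233  0.1434]
```

```bash
python3 -c "
from rel import *
e=s['tool_pos']-[0,0,.0572]
H=onz(p,(217.9,180.8),.12)
Q=onz(p,(218.87,174.05),e[2]+.003)
d=H-Q; print(s['tool_pos'],H,Q,'pin-in-hand world',Q-e,'tool',M.T@(Q-e),'shift world',d,'tool',M.T@d)
"
```

```text
9.8 [ 0.5221 -0.1234  0.2011] rotvec xyz
 [[-0.372   0.9282 -0.0003]
 [ 0.9282  0.372   0.0003]
 [ 0.0004 -0.0001 -1.    ]] op 0.016063603442849652 F [0.4489 0.2305 0.2559] q [-0.3554  0.3423  1.7474  0.0002  1.0523 -0.7367]
[ 0.5221 -0.1234  0.2011] [ 0.5204 -0.1239  0.12  ] [ 0.5196 -0.1197  0.1469] pin-in-hand world [-0.0025  0.0037  0.003 ] tool [ 0.0043 -0.0009 -0.003 ] shift world [ 0.0008 -0.0041 -0.0269] tool [-0.0041 -0.0008  0.0269]
```

apply_moves(
  plan=[0, -0.002, -0.0004, 0, 0, 0, 0, 0, -0.0021, -0.0004, 0, 0, 0, 0, 0, 0, 0, 0.005, 0, 0, 0, 0, 0, 0, 0.006, 0, 0, 0, 0, 0, 0, 0, 0, 0, 0, 0, 0, 0, 0, 0, 0, 0, 0, 0, 0, 0, 0, 0, 0],
)

```text
time: 10.55
tool_pos: [0.5229, -0.1283, 0.1901]
tool_rot: [0.561, 0.828, 0.0, -0.0]
force: [0.6, 0.0, -1.6]
opening: 0.0157
finger_force: 40.0
```

```bash
python3 -c "
from rel import *
print(g[t+34:t+51,l+19:l+33].astype(int))
e=s['tool_pos']-[0,0,.0572]; X=e+M[:,0]*.0043-M[:,1]*.0009
print(proj(p,X+[0,0,.003]),proj(p,X+[0,0,.01]))
f=p['frame'][t+15:t+60,l-5:l+55,::-1]; cv2.imwrite('pics/c6.png',cv2.resize(f,(800,600),interpolation=cv2.INTER_CUBIC))
"
```

```text
10.55 [ 0.5229 -0.1283  0.1901] rotvec xyz
 [[-0.3711  0.9286  0.    ]
 [ 0.9286  0.3711  0.0001]
 [ 0.0001  0.0001 -1.    ]] op 0.015678780465385875 F [ 0.6334  0.036  -1.6321] q [-0.3634  0.3565  1.7575  0.0001  1.0276 -0.7436]
[[236 236 235 236 157 130 219 233 237 237 238 238 238 238]
 [237 237 236 235 156 130 182 228 233 235 236 235 236 236]
 [236 236 236 235 159 133 188 232 235 234 232 233 232 232]
 [236 237 237 236 170 135 185 231 235 234 236 234 232 235]
 [237 235 237 237 181 140 163 230 236 236 235 235 234 235]
 [238 237 236 237 189 144 166 231 237 236 236 236 236 236]
 [237 237 236 237 202 147 170 232 236 236 236 236 236 236]
 [236 237 236 236 196 145 186 233 237 238 236 237 236 237]
 [235 237 236 237 203 153 195 224 234 235 235 236 236 238]
 [236 235 236 230 224 188 182 187 217 235 229 235 236 236]
 [236 235 233 187 154 214 214 197 147 219 212 233 236 236]
 [236 235 236 153 151 144 145 195 157 196 230 236 235 235]
 [235 235 234 203 149 103  94 180 184 229 236 235 234 233]
 [236 235 235 236 230 178 161 176 231 236 236 235 235 235]
 [235 236 236 236 236 237 236 237 237 237 236 237 238 237]
 [237 237 236 235 236 235 233 234 234 234 236 235 236 237]
 [237 238 237 238 238 236 236 236 236 236 235 235 235 235]]
[217.3003 176.8918] [217.1585 175.1468]
```

View pics/c6.png

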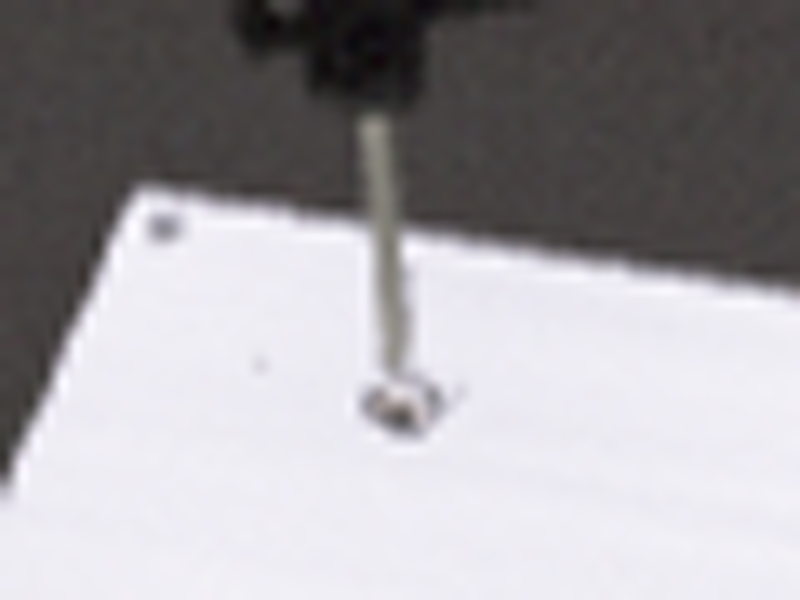

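Rod tip ends at about u 217.05 just above the hole (rim centre 217.9,180.8), so I'll nudge 1.5 mm along tool x and enter slowly.

apply_moves(
  plan=[0, 0.0015, 0, 0.002, 0, 0, 0, 0, 0, 0, 0.003, 0, 0, 0, 0, 0, 0, 0.003, 0, 0, 0, 0, 0, 0, 0.003, 0, 0, 0, 0, 0, 0, 0.002, 0, 0, 0, 0, 0, 0, 0.001, 0, 0, 0, 0, 0, 0, 0.001, 0, 0, 0, 0, 0, 0, 0, 0, 0, 0],
)

```text
time: 11.4
tool_pos: [0.5223, -0.1269, 0.175]
tool_rot: [0.561, 0.828, 0.0, -0.0]
force: [-0.8, 0.8, -0.3]
opening: 0.0158
finger_force: 40.0
```

apply_moves(
  plan=[0, 0, 0, 0.001, 0, 0, 0, 0, 0, 0, 0.001, 0, 0, 0, 0, 0, 0, 0.001, 0, 0, 0, 0, 0, 0, 0, 0, 0, 0],
)

```text
time: 11.8
tool_pos: [0.5222, -0.1269, 0.172]
tool_rot: [0.561, 0.828, -0.0, -0.0]
force: [1.0, 0.3, -1.2]
opening: 0.0153
finger_force: 40.0
```

apply_moves(
  plan=[0, 0, 0, 0.001, 0, 0, 0, 0, 0, 0, 0.001, 0, 0, 0, 0, 0, 0, 0.001, 0, 0, 0, 0, 0, 0, 0.001, 0, 0, 0, 0, 0, 0, 0, 0, 0, 0],
)

```text
time: 12.3
tool_pos: [0.5222, -0.1269, 0.168]
tool_rot: [0.561, 0.828, 0.0, -0.0]
force: [0.4, 0.5, -1.5]
opening: 0.0159
finger_force: 40.0
```

apply_moves(
  plan=[0, 0, 0, 0.002, 0, 0, 0, 0, 0, 0, 0.002, 0, 0, 0, 0, 0, 0, 0.002, 0, 0, 0, 0, 0, 0, 0.001, 0, 0, 0, 0, 0, 0, 0, 0, 0, 0],
)

```text
time: 12.8
tool_pos: [0.5222, -0.1269, 0.1609]
tool_rot: [0.561, 0.828, -0.0, -0.0]
force: [0.9, -0.3, -0.1]
opening: 0.0157
finger_force: 40.0
```

apply_moves(
  plan=[0, 0, 0, 0.001, 0, 0, 0, 0, 0, 0, 0.001, 0, 0, 0, 0, 0, 0, 0.001, 0, 0, 0, 0, 0, 0, 0.001, 0, 0, 0, 0, 0, 0, 0.001, 0, 0, 0, 0, 0, 0, 0, 0, 0, 0],
)

```text
time: 13.4
tool_pos: [0.5222, -0.1269, 0.1559]
tool_rot: [0.561, 0.828, 0.0, -0.0]
force: [-0.6, -0.1, -0.4]
opening: 0.0155
finger_force: 40.0
```

apply_moves(
  plan=[0, 0, 0, 0.001, 0, 0, 0, 0, 0, 0, 0.001, 0, 0, 0, 0, 0, 0, 0.001, 0, 0, 0, 0, 0, 0, 0.001, 0, 0, 0, 0, 0, 0, 0, 0, 0, 0],
)

```text
time: 13.9
tool_pos: [0.5222, -0.1268, 0.1519]
tool_rot: [0.561, 0.828, 0.0, -0.0]
force: [0.7, 0.2, 0.3]
opening: 0.016
finger_force: 40.0
```

apply_moves(
  plan=[0, 0, 0, 0.001, 0, 0, 0, 0, 0, 0, 0.001, 0, 0, 0, 0, 0, 0, 0.001, 0, 0, 0, 0, 0, 0, 0.001, 0, 0, 0, 0, 0, 0, 0, 0, 0, 0],
)

```text
time: 14.4
tool_pos: [0.5222, -0.1269, 0.148]
tool_rot: [0.561, 0.828, 0.0, -0.0]
force: [-0.5, 0.2, -0.4]
opening: 0.0158
finger_force: 40.0
```

apply_moves(
  plan=[0, 0, 0, 0.001, 0, 0, 0, 0, 0, 0, 0.001, 0, 0, 0, 0, 0, 0, 0.001, 0, 0, 0, 0, 0, 0, 0.001, 0, 0, 0, 0, 0, 0, 0, 0, 0, 0],
)

```text
time: 14.9
tool_pos: [0.5222, -0.1269, 0.144]
tool_rot: [0.561, 0.828, 0.0, -0.0]
force: [-0.0, -0.5, -0.9]
opening: 0.0158
finger_force: 40.0
```

apply_moves(
  plan=[0, 0, 0, 0.001, 0, 0, 0, 0, 0, 0, 0.001, 0, 0, 0, 0, 0, 0, 0.001, 0, 0, 0, 0, 0, 0, 0.001, 0, 0, 0, 0, 0, 0, 0, 0, 0, 0],
)

```text
time: 15.4
tool_pos: [0.5222, -0.1268, 0.14]
tool_rot: [0.561, 0.828, 0.0, -0.0]
force: [0.4, 0.0, -1.7]
opening: 0.0158
finger_force: 40.0
```

apply_moves(
  plan=[0, 0, 0, 0.001, 0, 0, 0, 0, 0, 0, 0.001, 0, 0, 0, 0, 0, 0, 0.001, 0, 0, 0, 0, 0, 0, 0.001, 0, 0, 0, 0, 0, 0, 0, 0, 0, 0],
)

```text
time: 15.9
tool_pos: [0.5222, -0.1269, 0.136]
tool_rot: [0.561, 0.828, 0.0, -0.0]
force: [0.7, 0.7, -0.6]
opening: 0.0158
finger_force: 40.0
```

apply_moves(
  plan=[0, 0, 0, 0.001, 0, 0, 0, 0, 0, 0, 0.001, 0, 0, 0, 0, 0, 0, 0.001, 0, 0, 0, 0, 0, 0, 0.001, 0, 0, 0, 0, 0, 0, 0, 0, 0, 0],
)

```text
time: 16.4
tool_pos: [0.5223, -0.1269, 0.1322]
tool_rot: [0.561, 0.828, 0.0, 0.0]
force: [-0.7, 0.8, 4.0]
opening: 0.0156
finger_force: 40.0
```

apply_moves(
  plan=[0, 0, 0, 0.001, 0, 0, 0, 0, 0, 0, 0.001, 0, 0, 0, 0, 0, 0, 0, 0, 0, 0],
)

```text
time: 16.7
tool_pos: [0.5223, -0.1269, 0.1301]
tool_rot: [0.561, 0.828, 0.0, 0.0]
force: [-0.6, -0.8, 3.4]
opening: 0.0157
finger_force: 40.0
```

```bash
cat > tray.py <<'E'
from look import *
F=[]
for n in('top','scene'):
    p=manip.read_camera(n); F.append(manip.observe()['force'][2])
    r=manip.outline_of(p,'tray'); print(n,[(round(q['score'],2),np.round(q['extent'],1)) for q in r[:2]])
# compare to start picture
a=cv2.imread('pics/scene0.png'); b=cv2.resize(p['frame'][:,:,::-1],None,fx=1.5,fy=1.5,interpolation=cv2.INTER_CUBIC)
d=cv2.absdiff(a,b).max(2)[320:395,255:410]; print('Fz',F,'changed px at front',(d>40).sum())
E
python3 tray.py
```

```text
16.7 [ 0.5223 -0.1269  0.1301] rotvec xyz
 [[-0.3712  0.9286  0.0002]
 [ 0.9286  0.3712 -0.    ]
 [-0.0001  0.0002 -1.    ]] op 0.015749950629138643 F [-0.5569 -0.7882  3.4426] q [-0.3613  0.4264  1.8304  0.0001  0.8847 -0.7416]
top []
scene [(0.77, array([187.5, 226.2, 228.2, 243.1]))]
Fz [np.float64(4.134933178144785), np.float64(3.6409177003833726)] changed px at front 4
```

apply_moves(
  plan=[0, 0, 0, 0.001, 0, 0, 0, 0, 0, 0, 0.001, 0, 0, 0, 0, 0, 0, 0, 0, 0, 0],
)

```text
time: 17.2
tool_pos: [0.5223, -0.1269, 0.1281]
tool_rot: [0.561, 0.828, 0.0, 0.0]
force: [-0.5, 0.3, 5.4]
opening: 0.0161
finger_force: 40.0
```

```bash
python3 tray.py | tail -3
```

```text
top [(0.7, array([243.5, 139.2, 280.3, 205.6]))]
scene [(0.64, array([189.3, 226. , 226.3, 241.9]))]
Fz [np.float64(4.917183942317093), np.float64(4.508151011498162)] changed px at front 4
```

apply_moves(
  plan=[0, 0, 0, 0.001, 0, 0, 0, 0, 0, 0, 0.0005, 0, 0, 0, 0, 0, 0, 0, 0, 0, 0],
)

```text
time: 17.7
tool_pos: [0.5223, -0.1269, 0.1266]
tool_rot: [0.561, 0.828, 0.0, 0.0]
force: [-2.0, -0.6, 5.2]
opening: 0.016
finger_force: 40.0
```

```bash
python3 tray.py | tail -3
```

```text
top [(0.52, array([184.4, 123.9, 214.4, 156.7]))]
scene [(0.96, array([188. , 225.3, 226.4, 242.5]))]
Fz [np.float64(4.965381114617236), np.float64(6.444549856703572)] changed px at front 6
```

apply_moves(
  plan=[0, 0, 0, 0.001, 0, 0, 0, 0, 0, 0, 0, 0, 0, 0],
)

```text
time: 18.1
tool_pos: [0.5223, -0.1269, 0.1256]
tool_rot: [0.561, 0.828, 0.0, -0.0]
force: [0.2, -0.3, 4.6]
opening: 0.0157
finger_force: 40.0
```

```bash
python3 tray.py | tail -3
```

```text
top []
scene [(0.82, array([181.7, 226.1, 226.2, 253.8])), (0.73, array([305.8, 175.6, 359.3, 218.1]))]
Fz [np.float64(3.430433747253505), np.float64(3.9822209859879636)] changed px at front 995
```

The tray front now differs from the start picture (995 changed px, tray outline extends 11 px lower), so it has sprung out. Withdrawing.

apply_moves(
  plan=[0, 0, 0, -0.004, 0, 0, 0, 0, 0, 0, -0.008, 0, 0, 0, 0, 0, 0, -0.01, 0, 0, 0, 0, 0, 0, -0.01, 0, 0, 0, 0, 0, 0, -0.01, 0, 0, 0, 0, 0, 0, -0.01, 0, 0, 0, 0, 0, 0, -0.01, 0, 0, 0, 0, 0, 0, -0.015, 0, 0, 0, 0, 0, 0, -0.015, 0, 0, 0, 0, 0, 0, -0.01, 0, 0, 0, 0, 0, 0, 0, 0, 0, 0],
)

```text
time: 19.4
tool_pos: [0.5228, -0.127, 0.229]
tool_rot: [0.561, 0.828, 0.0, 0.001]
force: [0.4, 0.2, -0.1]
opening: 0.0161
finger_force: 40.0
```

apply_moves(
  plan=[0, 0.0221, 0.00587, 0, 0, 0, 0, 0, 0.0221, 0.00587, 0, 0, 0, 0, 0, 0.0221, 0.00587, 0, 0, 0, 0, 0, 0.0221, 0.00587, 0, 0, 0, 0, 0, 0.0221, 0.00587, 0, 0, 0, 0, 0, 0.0221, 0.00587, 0, 0, 0, 0, 0, 0.0221, 0.00587, 0, 0, 0, 0, 0, 0.0221, 0.00587, 0, 0, 0, 0, 0, 0.0221, 0.00587, 0, 0, 0, 0, 0, 0.0221, 0.00587, 0, 0, 0, 0, 0, 0.0221, 0.00587, 0, 0, 0, 0, 0, 0.0221, 0.00587, 0, 0, 0, 0, 0, 0.0221, 0.00587, 0, 0, 0, 0, 0, 0.0221, 0.00587, 0, 0, 0, 0, 0, 0.0221, 0.00587, 0, 0, 0, 0, 0, 0.0221, 0.00587, 0, 0, 0, 0, 0, 0, 0, 0, 0, 0, 0, 0, 0, 0, 0, 0, 0, 0, 0, 0, 0, 0, 0, 0],
)

```text
schema error: expected a multiple of 7 numbers
```

```bash
python3 -c "
from look import *
print('shift tool',M.T@(np.array([.4782,.2363,.1555])-s['tool_pos']),R.from_quat(s['tool_rot']).as_quat())
"
```

```text
19.4 [ 0.5228 -0.127   0.229 ] rotvec xyz
 [[-0.3712  0.9286  0.0022]
 [ 0.9286  0.3712 -0.0007]
 [-0.0015  0.0018 -1.    ]] op 0.01605990145002987 F [ 0.3878  0.2454 -0.0512] q [-0.3612  0.3159  1.7069  0.0001  1.1165 -0.7415]
shift tool [0.354  0.0933 0.0731] [0.5607 0.828  0.0003 0.0011]
```

apply_moves(
  plan=[0, 0.0221, 0.00587, 0, 0, 0, 0, 0, 0.0221, 0.00587, 0, 0, 0, 0, 0, 0.0221, 0.00587, 0, 0, 0, 0, 0, 0.0221, 0.00587, 0, 0, 0, 0, 0, 0.0221, 0.00587, 0, 0, 0, 0, 0, 0.0221, 0.00587, 0, 0, 0, 0, 0, 0.0221, 0.00587, 0, 0, 0, 0, 0, 0.0221, 0.00587, 0, 0, 0, 0, 0, 0.0221, 0.00587, 0, 0, 0, 0, 0, 0.0221, 0.00587, 0, 0, 0, 0, 0, 0.0221, 0.00587, 0, 0, 0, 0, 0, 0.0221, 0.00587, 0, 0, 0, 0, 0, 0.0221, 0.00587, 0, 0, 0, 0, 0, 0.0221, 0.00587, 0, 0, 0, 0, 0, 0.0221, 0.00587, 0, 0, 0, 0, 0, 0.0221, 0.00587, 0, 0, 0, 0, 0, 0, 0, 0, 0, 0, 0, 0, 0, 0, 0, 0, 0, 0, 0, 0, 0, 0, 0, 0, 0, 0],
)

```text
schema error: expected a multiple of 7 numbers
```

```bash
python3 -c "
from look import *
print('shift tool',M.T@(np.array([.4782,.2363,.1555])-s['tool_pos']))
"
```

```text
19.4 [ 0.5228 -0.127   0.229 ] rotvec xyz
 [[-0.3712  0.9286  0.0022]
 [ 0.9286  0.3712 -0.0007]
 [-0.0015  0.0018 -1.    ]] op 0.01605990145002987 F [ 0.3878  0.2454 -0.0512] q [-0.3612  0.3159  1.7069  0.0001  1.1165 -0.7415]
shift tool [0.354  0.0933 0.0731]
```

apply_moves(
  plan=[0, 0.0221, 0.00587, 0, 0, 0, 0, 0, 0.0221, 0.00587, 0, 0, 0, 0, 0, 0.0221, 0.00587, 0, 0, 0, 0, 0, 0.0221, 0.00587, 0, 0, 0, 0, 0, 0.0221, 0.00587, 0, 0, 0, 0, 0, 0.0221, 0.00587, 0, 0, 0, 0, 0, 0.0221, 0.00587, 0, 0, 0, 0, 0, 0.0221, 0.00587, 0, 0, 0, 0, 0, 0.0221, 0.00587, 0, 0, 0, 0, 0, 0.0221, 0.00587, 0, 0, 0, 0, 0, 0.0221, 0.00587, 0, 0, 0, 0, 0, 0.0221, 0.00587, 0, 0, 0, 0, 0, 0.0221, 0.00587, 0, 0, 0, 0, 0, 0.0221, 0.00587, 0, 0, 0, 0, 0, 0.0221, 0.00587, 0, 0, 0, 0, 0, 0.0221, 0.00587, 0, 0, 0, 0],
)

```text
time: 21.0
tool_pos: [0.4778, 0.2372, 0.2269]
tool_rot: [0.561, 0.828, -0.0, -0.0]
force: [-0.3, -0.9, -0.9]
opening: 0.0156
finger_force: 40.0
```

apply_moves(
  plan=[0, 0, 0, 0, 0, 0, 0, 0, 0, 0, 0, 0, 0, 0, 0, 0, 0, 0, 0, 0, 0, 0, 0, 0, 0, 0, 0, 0],
)

```text
time: 21.4
tool_pos: [0.4784, 0.2355, 0.2276]
tool_rot: [0.561, 0.828, -0.0, -0.0]
force: [0.4, -0.3, -0.4]
opening: 0.0154
finger_force: 40.0
```

```bash
python3 -c "
from look import *
print('shift tool',M.T@(np.array([.4782,.2363,.1555])-s['tool_pos']))
"
```

```text
21.4 [0.4784 0.2355 0.2276] rotvec xyz
 [[-0.3702  0.9289 -0.0001]
 [ 0.9289  0.3702 -0.0001]
 [-0.     -0.0002 -1.    ]] op 0.015408638709015906 F [ 0.4379 -0.2961 -0.4401] q [ 0.3336  0.3113  1.718  -0.      1.1124 -0.0456]
shift tool [0.0008 0.0001 0.0721]
```

apply_moves(
  plan=[0, 0.0008, 0.001, 0.01, 0, 0, 0, 0, 0, 0, 0.015, 0, 0, 0, 0, 0, 0, 0.015, 0, 0, 0, 0, 0, 0, 0.013, 0, 0, 0, 0, 0, 0, 0.01, 0, 0, 0, 0, 0, 0, 0.005, 0, 0, 0, 0, 0, 0, 0, 0, 0, 0, 0, 0, 0, 0, 0, 0, 0],
)

```text
time: 22.2
tool_pos: [0.4791, 0.2375, 0.1599]
tool_rot: [0.561, 0.828, 0.0, 0.0]
force: [-0.8, 0.4, -0.5]
opening: 0.0157
finger_force: 40.0
```

apply_moves(
  plan=[0, 0, 0, 0.002, 0, 0, 0, 0, 0, 0, 0.002, 0, 0, 0, 0, 0, 0, 0.002, 0, 0, 0, 0, 0, 0, 0.001, 0, 0, 0, 0, 0, 0, 0.001, 0, 0, 0, 0, 0, 0, 0.001, 0, 0, 0, 0, 0, 0, 0, 0, 0, 0],
)

```text
time: 22.9
tool_pos: [0.4789, 0.2374, 0.1505]
tool_rot: [0.561, 0.828, -0.0, -0.0]
force: [0.2, -0.2, 0.5]
opening: 0.0157
finger_force: 40.0
```

```bash
python3 -c "
from look import *
p=manip.read_camera('scene')
x,y=345,172
f=p['frame'][y-35:y+40,x-50:x+50,::-1].astype(float)*1.6
cv2.imwrite('pics/c7.png',cv2.resize(np.clip(f,0,255).astype(np.uint8),(800,600),interpolation=cv2.INTER_CUBIC))
"
```

```text
22.9 [0.4789 0.2374 0.1505] rotvec xyz
 [[-0.3711  0.9286 -0.0001]
 [ 0.9286  0.3711  0.    ]
 [ 0.0001 -0.0001 -1.    ]] op 0.015705554987638325 F [ 0.1962 -0.1626  0.5244] q [ 0.3366  0.3967  1.8148  0.0001  0.9302 -0.0436]
```

View pics/c7.png

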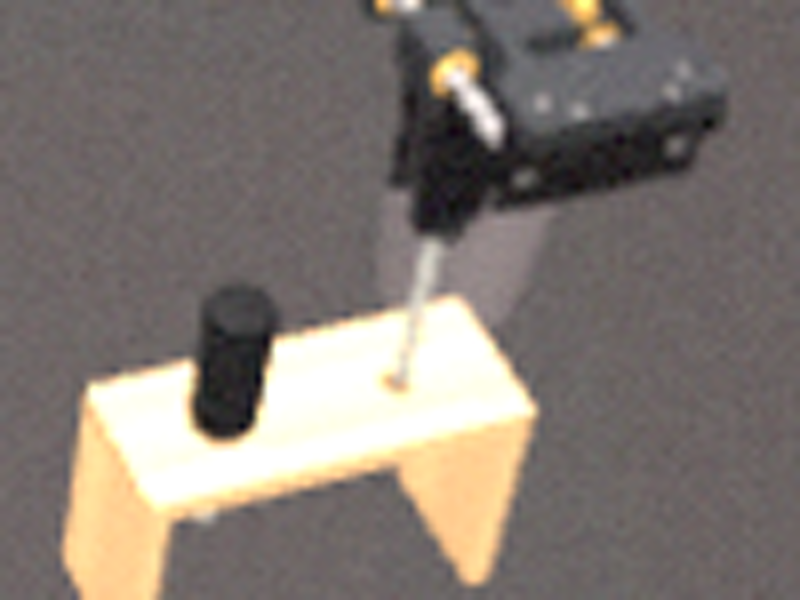

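The rod tip at (400,385) is entering the stand hole (dark ellipse about (394,383)), sitting slightly right of centre, with no force. I'll shift 1 mm left and keep lowering.

apply_moves(
  plan=[0, -0.001, 0, 0.001, 0, 0, 0, 0, 0, 0, 0.002, 0, 0, 0, 0, 0, 0, 0.002, 0, 0, 0, 0, 0, 0, 0, 0, 0, 0],
)

```text
time: 23.35
tool_pos: [0.4791, 0.2364, 0.1453]
tool_rot: [0.561, 0.828, -0.0, -0.0]
force: [0.6, 0.2, -2.2]
opening: 0.0157
finger_force: 40.0
```

apply_moves(
  plan=[0, 0, 0, 0.003, 0, 0, 0, 0, 0, 0, 0.005, 0, 0, 0, 0, 0, 0, 0.005, 0, 0, 0, 0, 0, 0, 0.005, 0, 0, 0, 0, 0, 0, 0, 0, 0, 0],
)

```text
time: 23.85
tool_pos: [0.4789, 0.2364, 0.1268]
tool_rot: [0.561, 0.828, -0.0, -0.0]
force: [-0.6, -0.4, -1.4]
opening: 0.0155
finger_force: 40.0
```

apply_moves(
  plan=[0, 0, 0, 0.008, 0, 0, 0, 0, 0, 0, 0.01, 0, 0, 0, 0, 0, 0, 0.01, 0, 0, 0, 0, 0, 0, 0.01, 0, 0, 0, 0, 0, 0, 0.008, 0, 0, 0, 0, 0, 0, 0.004, 0, 0, 0, 0, 0, 0, 0.002, 0, 0, 0, 0, 0, 0, 0, 0, 0, 0, 0, 0, 0, 0, 0, 0, 0],
)

```text
time: 24.75
tool_pos: [0.4795, 0.2366, 0.0759]
tool_rot: [0.561, 0.828, 0.0, 0.0]
force: [-0.4, -0.8, -0.6]
opening: 0.0159
finger_force: 40.0
```

apply_moves(
  plan=[0, 0, 0, 0.001, 0, 0, 0, 0, 0, 0, 0.001, 0, 0, 0, 0, 0, 0, 0.001, 0, 0, 0, 0, 0, 0, 0.001, 0, 0, 0, 0, 0, 0, 0, 0, 0, 0],
)

```text
time: 25.25
tool_pos: [0.4792, 0.2365, 0.0715]
tool_rot: [0.561, 0.828, -0.0, -0.0]
force: [0.3, -0.1, 0.8]
opening: 0.0156
finger_force: 40.0
```

apply_moves(
  plan=[0, 0, 0, 0.001, 0, 0, 0, 0, 0, 0, 0, 0, 0, 0, 25, 0, 0, 0, 0, 0, 0, 40, 0, 0, 0, 0, 0, 0, 60, 0, 0, 0, 0, 0, 0, 60, 0, 0, 0, 0, 0, 0, 60, 0, 0, 0, 0, 0, 0, 60, 0, 0, 0, 0, 0, 0, 60, 0, 0, 0, 0, 0, 0],
)

```text
time: 26.15
tool_pos: [0.4793, 0.2365, 0.0706]
tool_rot: [0.561, 0.828, 0.0, -0.0]
force: [0.7, 0.7, -0.4]
opening: 0.0567
finger_force: 0.0
```

apply_moves(
  plan=[60, 0, 0, -0.005, 0, 0, 0, 60, 0, 0, -0.01, 0, 0, 0, 60, 0, 0, -0.015, 0, 0, 0, 60, 0, 0, -0.02, 0, 0, 0, 60, 0, 0, -0.02, 0, 0, 0, 60, 0, 0, -0.02, 0, 0, 0, 60, 0, 0, -0.02, 0, 0, 0, 60, 0, 0, -0.02, 0, 0, 0, 60, 0.02, 0, 0, 0, 0, 0, 60, 0.03, 0, 0, 0, 0, 0, 60, 0.03, 0, 0, 0, 0, 0, 60, 0.03, 0, 0, 0, 0, 0, 60, 0.03, 0, 0, 0, 0, 0, 60, 0.03, 0, 0, 0, 0, 0, 60, 0.03, 0, 0, 0, 0, 0, 60, 0, 0, 0, 0, 0, 0, 60, 0, 0, 0, 0, 0, 0],
)

```text
time: 27.85
tool_pos: [0.4048, 0.4223, 0.2012]
tool_rot: [0.56, 0.828, 0.0, 0.0]
force: [-0.2, 0.1, -0.6]
opening: 0.057
finger_force: 0.0
```

```bash
python3 -c "
from look import *
p=manip.read_camera('scene');T=manip.read_camera('top')
a=p['frame'][125:275,165:380,::-1]; b=T['frame'][125:235,140:330,::-1]
a=cv2.resize(a,(430,300),interpolation=cv2.INTER_CUBIC);b=cv2.resize(b,(518,300),interpolation=cv2.INTER_CUBIC)
cv2.imwrite('pics/end.png',cv2.resize(np.hstack([a,b]),(800,253)))
"
```

```text
27.85 [0.4048 0.4223 0.2012] rotvec xyz
 [[-0.3723  0.9281  0.0003]
 [ 0.9281  0.3723  0.0001]
 [-0.      0.0003 -1.    ]] op 0.05700020049007696 F [-0.186  0.082 -0.597] q [ 0.6938  0.4123  1.6326 -0.0002  1.0964  0.3123]
```

View pics/end.png

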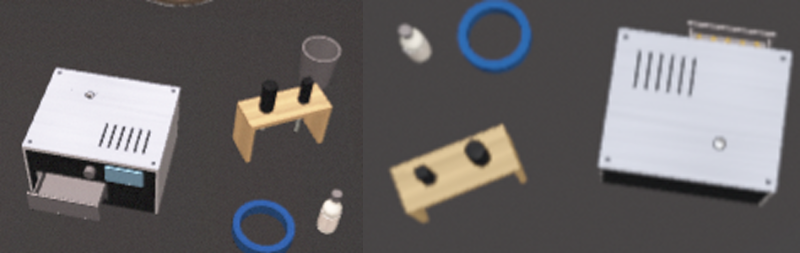

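The picture shows the tray out at (65,190), the pin upright in its hole at (306,90), and the bystanders in place. Handing in.

```bash
python3 -c "
from rig import manip
print(manip.finish_job())"
```

```text
the job is handed in; nothing more can be done
None
```

The tray is open and the pin is back upright in its stand hole and released; the highest force I read while pressing was about 6.4 N, and the job was handed in at about 28 s.

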